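# Sight a whistle for straightness over the straight-edge bar

### The arm

A 7-joint arm with a two-finger parallel gripper is mounted at the origin on the work surface. World frame = base frame: x ahead of the robot, y to its left, z up, the work surface at z = 0. Lengths are in m, angles in rad, forces in N, time in s.
With the tool pointing down it reaches from about 0.425 to 0.925 m from the base axis. Payload 6.8 kg.
Tool frame: the origin (TCP) lies at the very end of the fingers, on their centre line; the grasp point (between the pads) lies bot.grip_point_offset behind it (bot.grip_point_offset is the distance from the TCP to the grasp point, in m); z points along the fingers, y is the line along which they close (so a half turn about z gives the same grasp; the last joint's range is limited). The gripper opens to 85 mm and grips with 20 to 120 N. Pads are 22 mm wide; open, the fingers measure 114 mm over their backs; the gripper's body (76 mm by 85 mm) begins 54 mm behind the grasp point. The pads swing forward as they close: fully open they stand 13 mm farther back than shut.
Start: joints at [-0.108, 0.477, 0.022, 1.555, -0.011, 1.109, -0.083], TCP at [0.675, 0, 0.231] pointing down, gripper open.
Joint ranges: [-2.96, 2.96], [-0.34, 2.1], [-1.41, 1.46], [0.24, 2.44], [-1.37, 4.51], [0.17, 1.92], [-2.96, 2.96]. Speed limits (rad/s): [2.39, 2.39, 3.14, 3.14, 3.14, 3.14, 3.14].

### API

Orientations are given as a unit quaternion [w, x, y, z].
In Python, from station import bot, imaging gives the robot as it stands. The module is installed in compiled form; this text tells all that it offers.
- The arm moves only by the tool carry_out, never from a script. Its argument "targets" is one flat list of numbers, 5 for each row, row after row: the closure in counts, from 0 (fully open) to 255 (shut), then the shift along the world's x, y, z in mm, then the turn about the world's z in degrees. A call has 1 to 20 rows; each row shifts and turns the commanded pose from where the row before left it; what a row does not reach is not made up. A row lasts 1/10 s, in which the tool goes at most 50 mm and 8.59 degrees, less where a joint would pass 70% of its speed; a pose out of reach is approached as far as the arm can. A call is refused whole if a number of a shift passes 50 or a number of a turn 8.59, either way. A call with a gripper value outside its range is refused whole. The fingers move at their own pace and stop on an object; "newtons" is the grip in N (left out, the last holds). Time passes only in rows, so rows that do not move let the fingers close. It gives the time, the measured TCP pose, the force, the opening and the grip force at its end, in the units of the state.
- bot.get_obs(): the state, without advancing time (a new reading comes with each control period).
- imaging.read_camera(name): name is "scene" or "side" or "wrist"; returns a dict with "frame" (400x640x3 uint8, red, green, blue), "fov_y" (degrees; the focal length in pixels is half the picture's height over the tangent of half this angle, whatever the lens; pixels are square), "cx", "cy" (the principal point, pixels), "pose" (4x4, takes a point from camera to world coordinates); the wrist camera has in their place "tool_from_camera" (4x4, takes a point from camera to tool coordinates, whose origin is the TCP and whose axes are the flange's). Camera axes: x right, y up, looking along -z (the intrinsics and any distortion apply to the point x, -y, -z); pixel columns grow to the right and rows downward; lengths in m; the calibration is good to about 2 mm. The wrist camera is an equidistant fisheye: a pixel r from the principal point sees the ray r / f radians off the axis. A picture is of the moment at which its call begins: read the wrist's pose just before it. There is no depth.
- bot.hand_in(): hands the job in; it is judged then, once.
The state is a dict: "t": time; "q": joint angles; "joint_vel": joint speeds; "joint_torque": joint torques, N m; "eef_pos": TCP position; "tool_rot": TCP orientation; "contact_force": force on the tool from outside, world axes, zero at the start; "torque": the same for the moment, N m; "gripper_width": opening from 0.0 (shut) to 1.0 (fully open); "grasp_force": force on a finger pad.
Only numpy, scipy, OpenCV 4.12 (cv2) and the standard library are available. Lean on these libraries where they do the work, as an engineer would, in place of code of your own. Each camera call takes 0.05 s, during which the arm holds its last target. There are 200 camera calls.

### The job

Check the old tin whistle for a bend: first lay the steel straight-edge bar in the forks of the two iron uprights, centred, set down not dropped, and let go of it. Then draw the whistle out of its leaning stand, turn it level and hold it lengthwise in line with the bar, centred over it and a few centimetres above it, touching nothing but the gripper. Finish still holding it there, and leave the other things on the desk where they are.

Things in the scene. Friction and masses are not known exactly. Their poses are not given: they have to be found in the camera images.
- bar: Ground steel straight-edge bar, 240 x 18 x 16 mm, 0.5 kg, lying flat on the desk at the start. Origin at the centre of its underside; x along its length, y across its 18 mm width, z up.
- rests: Fixed pine board 190 x 80 x 12 mm with two forked iron uprights at x = +65 and -65 mm, each 14 mm along x, 36 along y. Each fork: a slot along x, open at top and ends: floor 50 mm above the desk, 24 mm wide, its cheeks flared above 59 mm, tips 66 mm up. The bar drops into both forks and then rests with its underside at 50 mm. Origin on the desk under the board's centre; x from fork to fork, z up.
- whistle: Tin whistle: tarnished brass tube 13 mm thick, 292 mm long overall, 60 g, balance point 155 mm from the foot; mouthpiece (from 226 mm) 16.4 mm thick, beak tapering to 10 mm; finger holes on its -x side. Origin at the centre of the foot end; z along the tube to the beak. It starts foot down in a socket of the stand, leaning 30 degrees from upright, roughly away from the robot.
- whistle_mid (a point): Point on the whistle's axis halfway along, 150 mm from the foot.
- stand: Whistle stand, fixed: board 130 x 130 x 12 mm and a pine block leaning 30 degrees from upright towards the stand's +x, with three parallel sockets in a row along y, 34 mm apart, each 16 mm wide and 58 mm deep along the lean (a loose fit), mouths 83 mm above the desk. A maple plug in another socket stands 20 mm out. Origin on the desk under the block; x is the way it leans, z up.
- plug: Bystander: cracked maple plug, 14 mm thick and 78 mm long, sunk in another socket of the stand; origin at its lower end.
- gauge: Bystander: round steel gauge disc, 64 mm across, 8 mm thick, flat on the desk; origin under its centre.
- cutter: Bystander: brass tube cutter, about 86 x 40 x 18 mm, on the desk; origin under the middle of its frame.
- jar: Bystander: small oil jar, 44 mm across, 58 mm tall; origin under its centre.
- hammer: Bystander: small hammer, 220 mm long, lying on the desk.
- file: Bystander: flat file with a wooden handle, 185 mm long, lying on the desk; origin where the handle meets the blade.
- blank: Bystander: maple mouthpiece blank, 38 x 18 x 18 mm, on the desk; origin under its centre.
There are look-alikes about, which are no part of the job. Of the things shaped like the bar, the steel one is meant.

How it is judged:
On the way, in this order (a step that is already met when the one before it is completed fails the run):
1. the bar lies in both forks, let go and at rest (x of bar in the frame of rests between -0.03 and 0.03 m and y of bar in the frame of rests between -0.006 and 0.006 m and z of bar in the frame of rests between 0.046 and 0.054 m and angle between the x axis of bar and the x axis of rests, either way round below 0.1 rad and angle between the z axis of bar and the z axis of rests, either way round below 0.05 rad and contact force between bar and the fingers below 0.05 N and linear speed of bar below 0.02 m/s), for 0.2 s.
2. the whistle is drawn clear of its socket, with the bar still in the forks (all of step 1 and z of whistle in the frame of stand above 0.095 m and contact force between whistle and the fingers above 0.5 N), for 0.1 s.
At the end, for the whole second after the job is handed in: Bar at rest in both forks, let go, its middle within 30 mm of midway; whistle held still by the gripper, level and in line with the bar within 8 degrees, its middle within 15 mm sideways and 50 mm lengthwise of the bar's, its axis 12 to 90 mm above the bar's top, touching no bar, fork or stand (all of step 1 and contact force between whistle and the fingers above 1 N and contact force between whistle and bar below 0.05 N and contact force between whistle and rests below 0.05 N and contact force between whistle and stand below 0.05 N and angle between the z axis of whistle and the x axis of bar, either way round below 0.15 rad and angle between whistle's own z axis and vertical between 1.4208 and 1.7208 rad and x of whistle_mid in the frame of bar between -0.05 and 0.05 m and y of whistle_mid in the frame of bar between -0.015 and 0.015 m and z of whistle_mid in the frame of bar between 0.028 and 0.106 m and linear speed of whistle below 0.03 m/s); the arm keeps its last pose, push and grip.
It fails at once if the bar is dropped: it moves faster than 0.5 m/s with no finger on it (contact force between bar and the fingers below 0.01 N and linear speed of bar above 0.5 m/s).
It fails at once if a bystander on the desk is moved by more than 30 mm, or the plug leaves its socket (distance of any of plug, gauge, cutter, jar, hammer, file, blank from where it was at the start of the episode above 0.03 m).
It also fails if it takes over 64 s, if anything falls off the work surface, if the arm or the gripper's body presses on something with over 40 N, if the wrist force passes 120 N, or if a joint passes its speed limit or range.

## Working session

There is one attempt and no reset: what is moved stays moved. The work goes in short steps, Python scripts to look and compute and a tool call to move; the robot and the scene stay as the last step left them, time stands still between calls to the robot, and variables do not carry over. Pictures are saved under pics/ and viewed, at most 13 in all, crops included, and the job is handed in when it is done.

Besides the shell and the picture viewer there is one more tool, called after "Emit:" as name(argument=value, ...), one argument or row to a line, values as JSON. carry_out: Moves the arm, as the interface text tells. Its arguments: {"type":"object","properties":{"targets":{"type":"array","items":{"type":"number"}},"newtons":{"type":"number"}},"required":["targets"]}

```bash
mkdir -p pics
cat > h.py <<'E'
import numpy as np, cv2
from station import bot, imaging
def shot(n,f):
    d=imaging.read_camera(n); cv2.imwrite('pics/'+f,d['frame'][:,:,::-1]); np.save('pics/'+n,d,allow_pickle=True); return d
def ld(n): return np.load('pics/'+n+'.npy',allow_pickle=True).item()
def ray(d,u,v):
    f=200/np.tan(np.radians(d['fov_y'])/2); P=d['pose']
    r=P[:3,:3]@np.array([(u-d['cx'])/f,-(v-d['cy'])/f,-1]); return P[:3,3],r/np.linalg.norm(r)
def plane(d,u,v,z):
    o,r=ray(d,u,v); return o+r*(z-o[2])/r[2]
def proj(d,p):
    f=200/np.tan(np.radians(d['fov_y'])/2); c=np.linalg.inv(d['pose'])@np.append(p,1)
    return d['cx']+f*c[0]/-c[2], d['cy']-f*c[1]/-c[2]
def tri(d1,p1,d2,p2):
    a,r=ray(d1,*p1); b,s=ray(d2,*p2)
    t=np.linalg.lstsq(np.c_[r,-s],b-a,rcond=None)[0]; x=a+r*t[0]; y=b+s*t[1]
    return (x+y)/2,np.linalg.norm(x-y)
E
python3 - <<'E'
from h import *
for n in('scene','side'):
    d=shot(n,n+'0.png'); print(n,{k:v for k,v in d.items() if k!='frame'})
print(bot.get_obs(),bot.grip_point_offset)
E
```

```text
scene {'fov_y': 53.50605399785034, 'cx': 317.24030143383493, 'cy': 201.20018117012177, 'pose': array([[ 0.16854023, -0.62249483,  0.76426067,  1.45174829],
       [ 0.98568706,  0.10950566, -0.12817776, -0.18443825],
       [-0.00390088,  0.77492496,  0.6320412 ,  0.88803082],
       [ 0.        ,  0.        ,  0.        ,  1.        ]])}
side {'fov_y': 55.84914302620229, 'cx': 319.44100182771376, 'cy': 197.44591592785548, 'pose': array([[ 0.7450732 ,  0.32836215, -0.5805551 , -0.08426717],
       [-0.66659063,  0.39643183, -0.63126757, -0.66414183],
       [ 0.02286614,  0.85733313,  0.51425386,  0.63709071],
       [ 0.        ,  0.        ,  0.        ,  1.        ]])}
{'t': 0.1, 'q': array([-0.10808467,  0.47773658,  0.02240034,  1.55636622, -0.01150932,
        1.10928451, -0.08310671]), 'joint_vel': array([-0.00061556, -0.00192441,  0.00076573, -0.00254798,  0.00032925,
        0.00060007,  0.00127905]), 'joint_torque': array([ 5.69385389e-03, -5.97765398e+01,  1.61440808e+00, -2.81952703e+01,
        1.29656185e-02,  5.02699884e-03, -1.13572563e-05]), 'eef_pos': array([ 6.74462915e-01, -5.51118399e-05,  2.30405452e-01]), 'tool_rot': array([-5.37372397e-04,  7.07126889e-01,  7.07086183e-01, -6.36318143e-04]), 'contact_force': array([ 0.2893059 ,  0.32276632, -0.06763572]), 'torque': array([ 0.01821453, -0.0032286 , -0.01738261]), 'grasp_force': 0.0, 'gripper_width': 0.996023758006801} 0.0187
```

View pics/scene0.png

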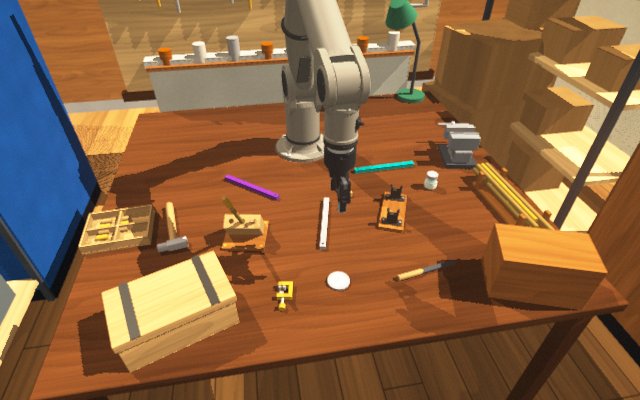

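View pics/side0.png

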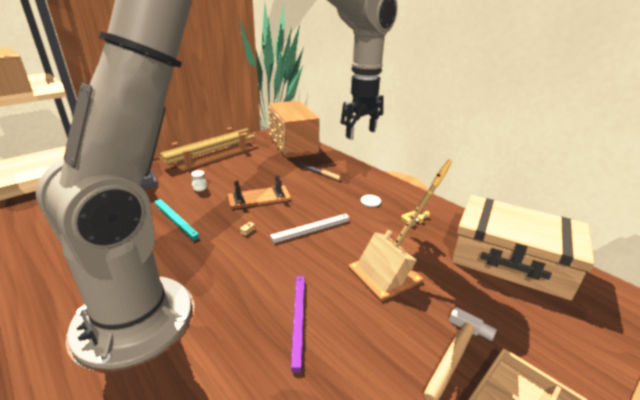

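The scene view shows the steel bar at (325,223), the rests at (393,210), and the stand at (245,232) with the whistle up to about (226,198). The side view shows the bar at (311,228), the rests at (259,195), and the whistle's beak at (447,163). Next I'll enlarge the working areas.

Run:
```python
from h import *
s=ld('scene')['frame'][:,:,::-1]; t=ld('side')['frame'][:,:,::-1]
a=cv2.resize(s[175:265,210:420],None,fx=3.8,fy=3.8,interpolation=cv2.INTER_CUBIC)
cv2.imwrite('pics/c1.png',a)
b=cv2.resize(t[150:305,220:460],None,fx=3.3,fy=3.3,interpolation=cv2.INTER_CUBIC)
cv2.imwrite('pics/c2.png',b)
```

```text
(no output)
```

View pics/c1.png

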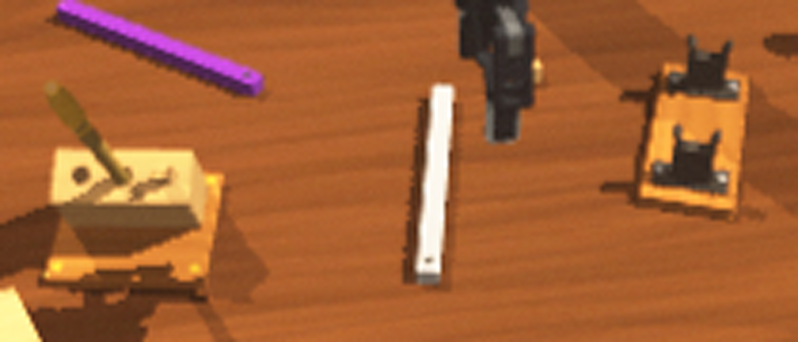

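View pics/c2.png

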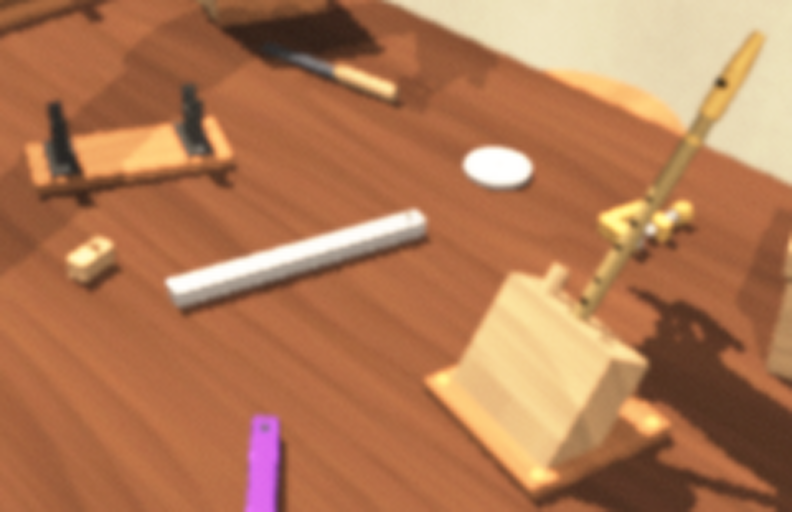

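The crops show the whistle in the middle socket and the plug in the socket beside it, on the robot's left. The bar's top end is at crop (441,87) and (428,262), and the fork tips are clear in both views. Now I'll measure.

Run:
```python
from h import *
np.set_printoptions(precision=4,suppress=True)
S,T=ld('scene'),ld('side')
def blob(d,m,near):
    n,l,st,c=cv2.connectedComponentsWithStats(m.astype(np.uint8)); 
    i=1+np.argmin([np.hypot(*(c[k]-near)) if st[k,4]>40 else 1e9 for k in range(1,n)]); return (l==i).astype(np.uint8)
def toworld(d,pts,z): return np.array([plane(d,u,v,z)[:2] for u,v in pts])
for nm,d,near in(('scene',S,(325,223)),('side',T,(311,228))):
    h=cv2.cvtColor(d['frame'],cv2.COLOR_RGB2HSV).astype(int)
    m=blob(d,(h[:,:,1]<50)&(h[:,:,2]>(215 if nm=='scene' else 200)),near)
    v,u=np.nonzero(m); W=toworld(d,np.c_[u,v],.016).astype(np.float32)
    (c,sz,a)=cv2.minAreaRect(W*1000); print('bar',nm,m.sum(),c,sz,a,cv2.minAreaRect(np.c_[u,v].astype(np.float32)))
    b=cv2.boxPoints((c,sz,a)); print(b.round(1).tolist())
    # rests & stand boards (orange)
    for nn,near2 in(('rests',(393,213) if nm=='scene' else (259,197)),):
        m=blob(d,(h[:,:,0]>8)&(h[:,:,0]<17)&(h[:,:,1]>110)&(h[:,:,2]>175),near2)
        v,u=np.nonzero(m); W=toworld(d,np.c_[u,v],.012).astype(np.float32)
        print(nn,nm,m.sum(),cv2.minAreaRect(W*1000),'px',u.min(),u.max(),v.min(),v.max())
# hand pixels from crops
c1=lambda x,y:(210+(x+.5)/3.8-.5,175+(y+.5)/3.8-.5)
c2=lambda x,y:(220+(x+.5)/3.3-.5,150+(y+.5)/3.3-.5)
print('board sc',[toworld(S,[c1(*p)],.012)[0] for p in((662,64),(748,75),(735,213),(640,197))])
print('board sd',[toworld(T,[c2(*p)],.012)[0] for p in((27,147),(222,118),(233,153),(38,184))])
print('tips sc',[toworld(S,[c1(*p)],.066)[0] for p in((689,38),(728,38),(676,128),(714,132))])
print('beak',tri(S,c1(47,87),T,c2(759,36)))
sock=c1(122,178); print('sock scene z.083',plane(S,*sock,.083),'side',plane(T,*c2(585,308),.083))
print('stand board sc',[toworld(S,[c1(*p)],.012)[0] for p in((223,174),(208,290),(42,278))])
print('stand board sd',[toworld(T,[c2(*p)],.012)[0] for p in((428,379),(535,490),(668,430))])
for k,(d,p) in dict(gauge=(S,(339,281)),cut=(S,(285,293)),blank=(T,(247,229)),jar=(S,(431,187)),hammer=(S,(173,240))).items(): print(k,plane(d,*p,.01))
```

```text
bar scene 249 (499.0279846191406, -0.7452316284179688) (16.644126892089844, 234.82212829589844) 76.2864761352539 ((324.3448486328125, 221.86209106445312), (5.314911365509033, 48.1663818359375), 4.763641834259033)
[[383.0, 19.0], [611.0999755859375, -36.70000076293945], [615.0999755859375, -20.5], [386.8999938964844, 35.20000076293945]]
rests scene 346 ((478.7613830566406, 244.53599548339844), (88.45160675048828, 197.9886474609375), 62.29925537109375) px 382 411 193 230
bar side 401 (494.86285400390625, -2.061565399169922) (23.291757583618164, 241.8905792236328) 76.28046417236328 ((309.1697998046875, 226.09434509277344), (5.219699859619141, 78.84495544433594), 74.05460357666016)
[[374.6000061035156, 15.300000190734863], [609.5999755859375, -42.099998474121094], [615.0999755859375, -19.399999618530273], [380.1000061035156, 37.900001525878906]]
rests side 349 ((486.84844970703125, 236.62313842773438), (91.98518371582031, 117.38894653320312), 64.30119323730469) px 242 281 187 203
board sc [array([0.3794, 0.2386]), array([0.4096, 0.3129]), array([0.587 , 0.2384]), array([0.5542, 0.1653])]
board sd [array([0.4067, 0.3075]), array([0.5893, 0.2326]), array([0.5547, 0.1701]), array([0.38  , 0.2413])]
tips sc [array([0.4127, 0.248 ]), array([0.4188, 0.2829]), array([0.5323, 0.198 ]), array([0.5429, 0.2278])]
beak (array([ 0.6574, -0.2894,  0.2767]), np.float64(0.0007753558778286015))
sock scene z.083 [ 0.5344 -0.2624  0.083 ] side [ 0.5429 -0.2605  0.083 ]
stand board sc [array([ 0.4634, -0.1827]), array([ 0.5998, -0.2048]), array([ 0.5635, -0.3356])]
stand board sd [array([ 0.4623, -0.1865]), array([ 0.4366, -0.3129]), array([ 0.5551, -0.3376])]
gauge [ 0.7501 -0.0059  0.01  ]
cut [ 0.7655 -0.1598  0.01  ]
blank [0.3513 0.1072 0.01  ]
jar [0.3811 0.417  0.01  ]
hammer [ 0.5013 -0.4839  0.01  ]
```

Both views agree:
- **Bar:** centre (0.498, -0.001), yaw -13.7°.
- **Rests:** centre (0.4826, 0.2385), yaw -22.5°.
- **Whistle:** azimuth about -11°, beak at z = 0.277.

The tool's y axis is now along world x, so I'll turn +76.3°.

Emit:
carry_out(
  targets=[0,-19.6,0,-14.5,8.48,0,-19.6,0,-14.5,8.48,0,-19.6,0,-14.5,8.48,0,-19.6,0,-14.5,8.48,0,-19.6,0,-14.5,8.48,0,-19.6,0,-14.5,8.48,0,-19.6,0,-14.5,8.48,0,-19.6,0,-14.5,8.48,0,-19.6,0,-14.5,8.46,0,0,0,0,0,0,0,0,0,0],
  newtons=60,
)

```text
t: 1.2
eef_pos: [0.499, -0.0001, 0.101]
tool_rot: [0.0, 0.121, 0.993, 0.0]
contact_force: [0.7, 0.3, -0.4]
gripper_width: 1.003
grasp_force: 0.0
```

```bash
cat >> h.py <<'E'
from scipy.spatial.transform import Rotation as R
def wcam():
    o=bot.get_obs(); d=imaging.read_camera('wrist'); d['o']=o
    q=o['tool_rot']; M=np.eye(4); M[:3,:3]=R.from_quat([q[1],q[2],q[3],q[0]]).as_matrix(); M[:3,3]=o['eef_pos']
    d['pose']=M@d['tool_from_camera']; return d
def wray(d,u,v):
    f=200/np.tan(np.radians(d['fov_y'])/2); x,y=u-d['cx'],v-d['cy']; r=np.hypot(x,y)+1e-9; a=r/f
    c=np.array([np.sin(a)*x/r,-np.sin(a)*y/r,-np.cos(a)]); return d['pose'][:3,3],d['pose'][:3,:3]@c
def wplane(d,u,v,z):
    o,r=wray(d,u,v); return o+r*(z-o[2])/r[2]
E
python3 - <<'E'
from h import *
d=wcam(); cv2.imwrite('pics/w1.png',d['frame'][:,:,::-1]); np.save('pics/w1',d,allow_pickle=True)
print(d['o']['eef_pos'],d['o']['tool_rot'],d['o']['q'])
h=cv2.cvtColor(d['frame'],cv2.COLOR_RGB2HSV).astype(int)
m=((h[:,:,1]<45)&(h[:,:,2]>150)).astype(np.uint8)
n,l,st,c=cv2.connectedComponentsWithStats(m)
for i in range(1,n):
    if st[i,4]>300:
        v,u=np.nonzero(l==i); W=np.array([wplane(d,a,b,.016)[:2] for a,b in zip(u,v)],np.float32)*1000
        print(st[i],cv2.minAreaRect(W))
E
```

```text
[ 4.99020685e-01 -1.17720830e-04  1.00966789e-01] [5.08675009e-06 1.21099327e-01 9.92640391e-01 8.95453876e-05] [ 0.11136517  0.38295359 -0.28386733  2.06908454  0.16100918  0.70987245
  1.05252403]
[ 304   42   25  281 6302] ((494.552001953125, 1.4157562255859375), (17.504133224487305, 238.5299530029297), 76.31034088134766)
```

The wrist view gives the bar as 238.5 x 17.5 mm, which matches its given size, centred at (0.4946, 0.0014). I'll go down and grip it.

Emit:
carry_out(
  targets=[0,-1.5,0.5,-25,0,0,-1.5,0.5,-25,0,0,0,0,-25,0,0,0,0,-15,0,0,0,0,-7.5,0,0,0,0,0,0,255,0,0,0,0,255,0,0,0,0,255,0,0,0,0,255,0,0,0,0,255,0,0,0,0,255,0,0,0,0,255,0,0,0,0,255,0,0,0,0],
)

```text
t: 2.65
eef_pos: [0.4959, 0.0009, 0.0039]
tool_rot: [0.0, 0.119, 0.993, -0.0]
contact_force: [-1.7, -0.8, 6.0]
gripper_width: 0.193
grasp_force: 59.1
```

Emit:
carry_out(
  targets=[255,0,0,10,0,255,0,0,20,0,255,0,0,30,0,255,0,0,30,0,255,0,0,30,0,255,-1.3,20,0,-1,255,-1.5,28,0,-1,255,-1.5,28,0,-1,255,-1.5,28,0,-1,255,-1.5,28,0,-1,255,-1.5,28,0,-1,255,-1.5,28,0,-1,255,-1.5,28,0,-1,255,-1.5,21,0,-0.8,255,0,0,0,0,255,0,0,0,0],
)

```text
t: 4.25
eef_pos: [0.4815, 0.2378, 0.1231]
tool_rot: [-0.0, 0.194, 0.981, -0.001]
contact_force: [1.0, -0.5, -4.5]
gripper_width: 0.195
grasp_force: 59.5
```

Run:
```python
from h import *
d=wcam(); np.save('pics/w2',d,allow_pickle=True); s=shot('scene','s2.png'); t=shot('side','t2.png')
print(d['o']['eef_pos'],d['o']['tool_rot'],d['o']['q'])
f=cv2.resize(s['frame'][140:260,330:470],(640,548),interpolation=cv2.INTER_CUBIC)
g=d['frame']; g=cv2.resize(g,(480,300))
cv2.imwrite('pics/w2.png',d['frame'][:,:,::-1])
```

```text
[0.48154671 0.23777147 0.12312842] [-4.62915084e-04  1.94438972e-01  9.80914359e-01 -5.41320076e-04] [-0.30959455  0.4076691  -0.32776076  1.96483492  0.17931262  0.79814032
  0.44121601]
```

View pics/w2.png

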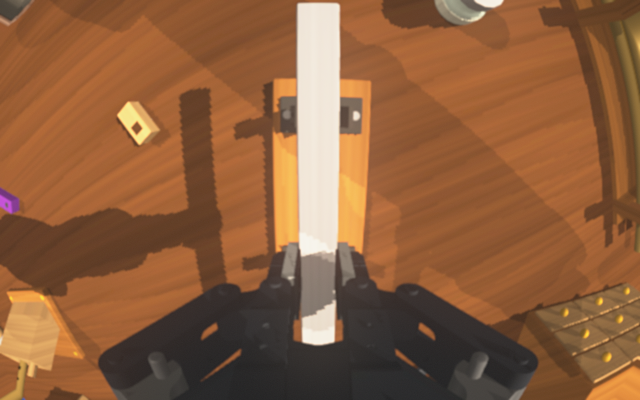

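The wrist view shows the bar over the rests. The board's far corners are at (274,80) and (371,80), its sides reach down to about row 245, and the fork base bolts are at (286,117) and (355,116). Next I'll work out the bar's offset from the board.

Run:
```python
from h import *
np.set_printoptions(precision=4,suppress=True)
d=np.load('pics/w2.npy',allow_pickle=True).item()
h=cv2.cvtColor(d['frame'],cv2.COLOR_RGB2HSV).astype(int)
bar=(h[:,:,1]<50)&(h[:,:,2]>150); org=(h[:,:,2]>175)&(h[:,:,1]>110)
a=np.radians(-22.5); e=np.array([np.cos(a),np.sin(a)]); n=np.array([-e[1],e[0]])
tcp=d['o']['eef_pos'][:2]
pr=lambda u,v,z:((wplane(d,u,v,z)[:2]-tcp)@n*1000,(wplane(d,u,v,z)[:2]-tcp)@e*1000)
zb=d['o']['eef_pos'][2]-.0039+.016
for v in (10,40,70,90,105,140,160,180,200,220,240):
    ub=[u for u in range(280,360) if bar[v,u]]; uo=[u for u in range(255,390) if org[v,u]]
    o=[]
    if ub:o+=['bar',ub[0],ub[-1]]+[round(pr(u+k,v,zb)[0],1) for u,k in((ub[0],-.5),(ub[-1],.5))]
    if uo:o+=['brd',uo[0],uo[-1]]+[round(pr(u+k,v,.012)[0],1) for u,k in((uo[0],-.5),(uo[-1],.5))]
    print(v,o)
print('far end board',pr(274,79.5,.012),pr(371,79.5,.012),'bar end',pr(302,2.5,zb),pr(339,2.5,zb))
print('bolts',pr(286,117,.02),pr(355,116,.02))
```

```text
10 ['bar', 297, 338, np.float64(-7.9), np.float64(9.6), 'brd', 340, 340, np.float64(18.7), np.float64(19.5)]
40 ['bar', 297, 338, np.float64(-7.8), np.float64(9.6)]
70 ['bar', 297, 338, np.float64(-7.8), np.float64(9.6), 'brd', 340, 340, np.float64(18.6), np.float64(19.4)]
90 ['bar', 298, 338, np.float64(-7.4), np.float64(9.6), 'brd', 274, 370, np.float64(-34.7), np.float64(43.9)]
105 ['bar', 298, 338, np.float64(-7.4), np.float64(9.6), 'brd', 274, 370, np.float64(-34.9), np.float64(44.1)]
140 ['bar', 298, 337, np.float64(-7.6), np.float64(9.4), 'brd', 273, 369, np.float64(-36.2), np.float64(44.0)]
160 ['bar', 299, 338, np.float64(-7.2), np.float64(9.9), 'brd', 273, 368, np.float64(-36.7), np.float64(43.7)]
180 ['bar', 299, 337, np.float64(-7.3), np.float64(9.6), 'brd', 273, 367, np.float64(-37.3), np.float64(43.5)]
200 ['bar', 299, 336, np.float64(-7.5), np.float64(9.3), 'brd', 274, 366, np.float64(-37.1), np.float64(43.4)]
220 ['bar', 300, 336, np.float64(-7.2), np.float64(9.5), 'brd', 263, 364, np.float64(-47.8), np.float64(42.6)]
240 ['bar', 300, 336, np.float64(-7.4), np.float64(9.8), 'brd', 275, 389, np.float64(-38.0), np.float64(67.0)]
far end board (np.float64(-34.2776799784211), np.float64(-98.8238920035188)) (np.float64(44.2734872393483), np.float64(-99.2180044132933)) bar end (np.float64(-5.631423873443155), np.float64(-121.5261015734681)) (np.float64(9.865874433116456), np.float64(-121.60602248289182))
bolts (np.float64(-23.920027623675338), np.float64(-67.83714010695934)) (np.float64(30.500419637876398), np.float64(-68.77230462086132))
```

The bar is about 1 mm off the forks sideways and 0.8° off in yaw. I'll correct both and lower it in stages.

Emit:
carry_out(
  targets=[255,-0.5,1.3,-15,-0.8,255,0,0,-20,0,255,0,0,-14,0,255,0,0,-7,0,255,0,0,-4,0,255,0,0,0,0,255,0,0,0,0],
)

```text
t: 5.1
eef_pos: [0.4823, 0.2395, 0.0638]
tool_rot: [0.0, 0.202, 0.979, 0.0]
contact_force: [0.2, 0.1, -4.7]
gripper_width: 0.188
grasp_force: 59.5
```

Emit:
carry_out(
  targets=[255,0,0,-3,0,255,0,0,-3,0,255,0,0,-2,0,255,0,0,0,0,255,0,0,0,0],
)

```text
t: 5.6
eef_pos: [0.4818, 0.2393, 0.0553]
tool_rot: [-0.0, 0.202, 0.979, -0.0]
contact_force: [0.1, 0.0, -4.4]
gripper_width: 0.193
grasp_force: 59.5
```

Run:
```python
from h import *
s=shot('scene','s3.png'); t=shot('side','t3.png')
a=cv2.resize(s['frame'][150:250,340:450],(440,400),interpolation=cv2.INTER_CUBIC); b=cv2.resize(t['frame'][150:220,205:305],(560,392),interpolation=cv2.INTER_CUBIC)
b=cv2.resize(b,(350,400)) if 0 else cv2.resize(t['frame'][140:240,210:300],(360,400),interpolation=cv2.INTER_CUBIC)
cv2.imwrite('pics/c3.png',np.hstack([a,b])[:,:,::-1])
```

```text
(no output)
```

View pics/c3.png

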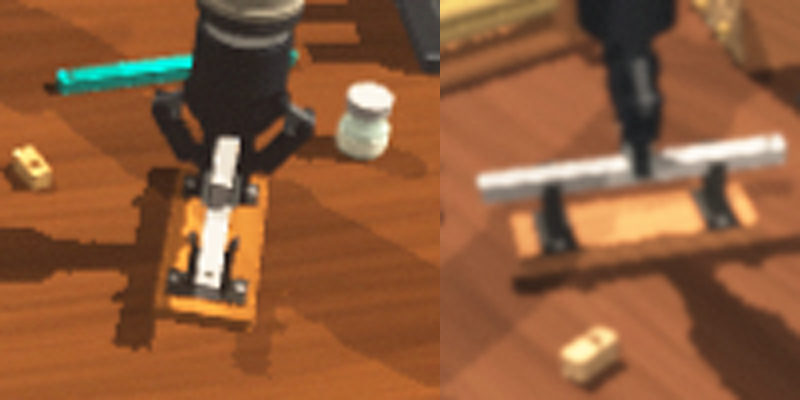

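The bar sits between the cheeks of both forks: the scene part shows it inside the near fork at about (213,255), and there is no sideways force. I'll set it down and release it.

Emit:
carry_out(
  targets=[255,0,0,-1,0,255,0,0,-1,0,255,0,0,0,0],
  newtons=20,
)

```text
t: 6.0
eef_pos: [0.482, 0.2394, 0.054]
tool_rot: [0.0, 0.202, 0.979, -0.0]
contact_force: [-1.7, -1.5, 5.1]
gripper_width: 0.192
grasp_force: 60.5
```

Emit:
carry_out(
  targets=[150,0,0,0,0,100,0,0,0,0,50,0,0,0,0,0,0,0,0,0,0,0,0,0,0,0,0,0,0,0,0,0,0,0,0,0,0,0,0,0],
)

```text
t: 6.8
eef_pos: [0.4818, 0.2393, 0.0533]
tool_rot: [-0.0, 0.202, 0.979, 0.0]
contact_force: [-0.7, -0.3, 0.3]
gripper_width: 0.997
grasp_force: 0.0
```

Emit:
carry_out(
  targets=[0,0,0,10,0,0,0,0,25,0,0,0,0,40,0,0,0,0,45,0,0,0,0,45,0,0,0,0,45,0,0,0,0,0,0,0,0,0,0,0],
)

```text
t: 7.6
eef_pos: [0.4822, 0.2396, 0.2651]
tool_rot: [0.001, 0.202, 0.979, 0.001]
contact_force: [-0.4, 0.3, -0.8]
gripper_width: 1.0
grasp_force: 0.0
```

Run:
```python
from h import *
np.set_printoptions(precision=4,suppress=True)
d=wcam(); np.save('pics/w4',d,allow_pickle=True); s=shot('scene','s4.png'); t=shot('side','t4.png')
print(d['o']['eef_pos'],d['o']['q'])
for k,D,pl in(('w',d,wplane),('s',s,plane),('t',t,plane)):
    h=cv2.cvtColor(D['frame'],cv2.COLOR_RGB2HSV).astype(int)
    n,l,st,c=cv2.connectedComponentsWithStats(((h[:,:,1]<50)&(h[:,:,2]>170)).astype(np.uint8))
    for i in range(1,n):
        if st[i,4]<80: continue
        v,u=np.nonzero(l==i); W=np.array([pl(D,a,b,.066)[:2] for a,b in zip(u,v)],np.float32)*1000
        r=cv2.minAreaRect(W)
        if np.hypot(r[0][0]-482,r[0][1]-239)<60: print(k,r)
```

```text
[0.4822 0.2396 0.2651] [-0.2764  0.242  -0.3552  1.8256  0.095   1.0872  0.498 ]
w ((480.6680908203125, 241.17092895507812), (17.832374572753906, 237.13787841796875), 66.5108413696289)
s ((484.139892578125, 237.81002807617188), (18.963037490844727, 238.12911987304688), 66.67878723144531)
t ((479.8404541015625, 231.5771942138672), (40.13317108154297, 239.55654907226562), 67.04243469238281)
```

The bar lies in the forks at (0.482, 0.2395) with yaw -23.4°. Now I'll fit the whistle's axis from the two views, as the intersection of the two viewing planes.

Run:
```python
from h import *
np.set_printoptions(precision=4,suppress=True)
S,T=ld('scene'),ld('side')
def seg(d,a,b,name):
    # axis by mask around the rough line
    h=cv2.cvtColor(d['frame'],cv2.COLOR_RGB2HSV).astype(int)
    m=(h[:,:,0]>14)&(h[:,:,0]<32)&(h[:,:,1]>110)&(h[:,:,2]<(225 if name=='t' else 175))
    a,b=np.array(a,float),np.array(b,float); t=(b-a)/np.hypot(*(b-a)); n=np.array([-t[1],t[0]])
    C=[]
    for s in np.arange(0,np.hypot(*(b-a)),1):
        ks=[k for k in np.arange(-8,8.1,.5) if m[tuple(np.round((a+t*s+n*k)[::-1]).astype(int))]]
        if ks: C.append(np.r_[a+t*s+n*np.median(ks),len(ks)*.5])
    C=np.array(C); l=cv2.fitLine(C[:,:2].astype(np.float32),cv2.DIST_HUBER,0,.01,.01).ravel(); print(name,len(C),l,np.median(C[:,2])); return l
ls=seg(S,(241,221),(223,198),'s'); lt=seg(T,(400,238),(448,162),'t')
def pn(d,l):
    p=ray(d,l[2],l[3])[1]; q=ray(d,l[2]+20*l[0],l[3]+20*l[1])[1]; n=np.cross(p,q); return n/np.linalg.norm(n)
ns,nt=pn(S,ls),pn(T,lt); ax=np.cross(ns,nt); ax/=np.linalg.norm(ax); ax*=np.sign(ax[2])
print('axis',ax,'lean',np.degrees(np.arccos(ax[2])),'az',np.degrees(np.arctan2(ax[1],ax[0])))
A=np.vstack([ns,nt,[0,0,1]])
for z in(.083,.239,.286): print(z,np.linalg.solve(A,[ns@S['pose'][:3,3],nt@T['pose'][:3,3],z]))
for p in((225,178),(278,197)): print('magenta',plane(S,*p,.016))
```

```text
s 29 [  0.6422   0.7665 228.6507 207.0458] 3.5
t 88 [  0.5659  -0.8245 424.1859 201.5665] 4.5
axis [ 0.3991 -0.2081  0.893 ] lean 26.74962596140408 az -27.543127732243434
0.083 [ 0.5613 -0.2522  0.083 ]
0.239 [ 0.631  -0.2886  0.239 ]
0.286 [ 0.652  -0.2995  0.286 ]
magenta [ 0.2016 -0.3252  0.016 ]
magenta [ 0.3502 -0.1399  0.016 ]
```

The scene line is short (29 px), so the azimuth is uncertain. I'll refine it with wrist views from nearby.

Emit:
carry_out(
  targets=[0,15,-35,8,0.9,0,15,-35,8,0.9,0,15,-35,8,0.9,0,15,-35,8,0.9,0,15,-35,8,0.9,0,15,-35,8,0.9,0,15,-35,8,0.9,0,15,-35,8,0.9,0,15,-35,8,0.9,0,15,-35,8,0.9,0,15,-35,8,0.9,0,15,-35,8,0.9,0,15,-35,8,0.9,0,15,-35,8,0.7,0,0,-20,0,0,0,0,0,0,0,0,0,0,0,0],
)

```text
t: 9.45
eef_pos: [0.6913, -0.2698, 0.3736]
tool_rot: [-0.001, 0.095, 0.995, 0.001]
contact_force: [0.5, 0.5, 0.7]
gripper_width: 0.997
grasp_force: 0.0
```

Run:
```python
from h import *
np.set_printoptions(precision=4,suppress=True)
d=wcam(); np.save('pics/w5',d,allow_pickle=True); cv2.imwrite('pics/w5.png',d['frame'][:,:,::-1])
print(d['o']['eef_pos'],d['pose'])
```

```text
[ 0.6913 -0.2698  0.3736] [[ 0.1896 -0.9385 -0.2885  0.6178]
 [ 0.9819  0.1821  0.0528 -0.255 ]
 [ 0.003  -0.2933  0.956   0.5168]
 [ 0.      0.      0.      1.    ]]
```

View pics/w5.png

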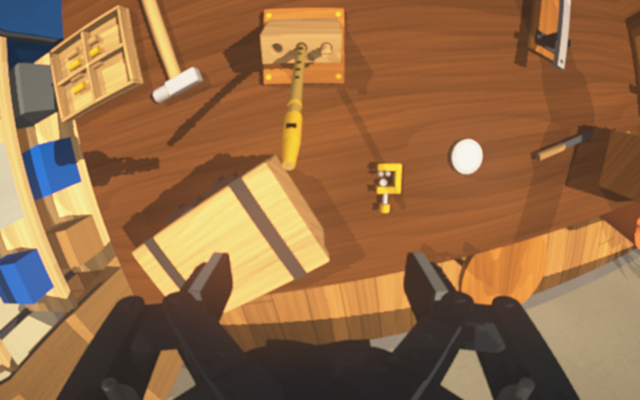

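The wrist view shows the whistle from its socket mouth at (302,50) to its beak at (288,166). The plug is at (327,48), and the chest lies beyond the beak, nearest corner at (271,158). I'll combine this view with the side view.

Run:
```python
from h import *
np.set_printoptions(precision=4,suppress=True)
S,T=ld('scene'),ld('side'); d=np.load('pics/w5.npy',allow_pickle=True).item()
h=cv2.cvtColor(d['frame'],cv2.COLOR_RGB2HSV).astype(int)
m=(h[:,:,0]>17)&(h[:,:,0]<32)&(h[:,:,1]>140)
rows=[]
for v in range(60,164,4):
    u=[u for u in range(275,312) if m[v,u]]
    if u: rows.append((v,u[0],u[-1]))
print(rows)
C=np.array([((a+b)/2,v) for v,a,b in rows if 4<b-a<24])
rays=np.array([wray(d,*p)[1] for p in C]); nw=np.linalg.svd(rays)[2][2]; print('flat',np.abs(rays@nw).max())
lt=[.5659,-.8245,424.1859,201.5665]; p=ray(T,lt[2],lt[3])[1]; q=ray(T,lt[2]+20*lt[0],lt[3]+20*lt[1])[1]; nt=np.cross(p,q); nt/=np.linalg.norm(nt)
ax=np.cross(nw,nt); ax/=np.linalg.norm(ax); ax*=np.sign(ax[2])
print('axis',ax,np.degrees(np.arccos(ax[2])),np.degrees(np.arctan2(ax[1],ax[0])))
o=d['pose'][:3,3]; A=np.vstack([nw,nt,[0,0,1]])
for z in(.083,.239,.286): print(z,np.linalg.solve(A,[nw@o,nt@T['pose'][:3,3],z]))
# beak height by intersecting beak pixel ray with axis
b=np.linalg.solve(A,[nw@o,nt@T['pose'][:3,3],.083])
for uv in((289,167),(302,50)):
    r=wray(d,*uv)[1]; t=np.linalg.lstsq(np.c_[r,-ax],b-o,rcond=None)[0]; print(uv,o+r*t[0])
# stand board yaw from wrist, z=.012
print([wplane(d,*p,.012)[:2] for p in((263,10),(344,10),(345,83),(261,83))],'chest',wplane(d,271,158,.1),plane(S,203,257,.1))
```

```text
[(60, 296, 303), (64, 295, 304), (68, 294, 303), (72, 294, 302), (76, 294, 302), (80, 293, 302), (84, 292, 302), (88, 292, 301), (92, 291, 301), (96, 291, 300), (100, 290, 300), (104, 288, 301), (108, 289, 300), (112, 288, 299), (116, 286, 301), (120, 285, 301), (124, 285, 301), (128, 284, 300), (132, 283, 300), (136, 283, 300), (140, 282, 300), (144, 282, 299), (148, 282, 298), (152, 283, 297), (156, 283, 296), (160, 283, 295)]
flat 0.0013179682535715885
axis [ 0.5764 -0.1202  0.8083] 36.07303806951744 -11.780078160277519
0.083 [ 0.5336 -0.261   0.083 ]
0.239 [ 0.6449 -0.2842  0.239 ]
0.286 [ 0.6784 -0.2912  0.286 ]
(289, 167) [ 0.6617 -0.2872  0.2623]
(302, 50) [ 0.5333 -0.2593  0.0817]
[array([ 0.4363, -0.3089]), array([ 0.4636, -0.1804]), array([ 0.5863, -0.2028]), array([ 0.5591, -0.3352])] chest [ 0.6725 -0.3294  0.1   ] [ 0.6793 -0.3666  0.1   ]
```

The azimuth is -11.8°, the lean about 34° (loose fit), and the beak is near (0.660, -0.288, 0.271). The 238 mm point is therefore near (0.630, -0.282, 0.226), so the TCP goes to z = 0.207.

Emit:
carry_out(
  targets=[0,-20,-4,0,-0.9,0,-20,-4,0,0,0,-21,-4,0,0,0,0,0,-30,0,0,0,0,-35,0,0,0,0,-35,0,0,0,0,-30,0,0,0,0,-20,0,0,0,0,-16,0,0,0,0,0,0,0,0,0,0,0],
  newtons=30,
)

```text
t: 10.6
eef_pos: [0.6313, -0.2819, 0.2101]
tool_rot: [0.0, 0.102, 0.995, 0.0]
contact_force: [0.0, 0.2, 0.2]
gripper_width: 0.995
grasp_force: 0.0
```

Run:
```python
from h import *
s=shot('scene','s6.png'); t=shot('side','t6.png'); d=wcam(); print(d['o']['eef_pos'],d['o']['contact_force'])
b=cv2.resize(t['frame'][110:230,360:500],(467,400),interpolation=cv2.INTER_CUBIC)
a=cv2.resize(d['frame'][:, 180:460],(280,400))
cv2.imwrite('pics/c6.png',np.hstack([a,b])[:,:,::-1])
```

```text
[ 0.63177359 -0.28266902  0.21106313] [0.61223299 0.00295518 0.67336228]
```

View pics/c6.png

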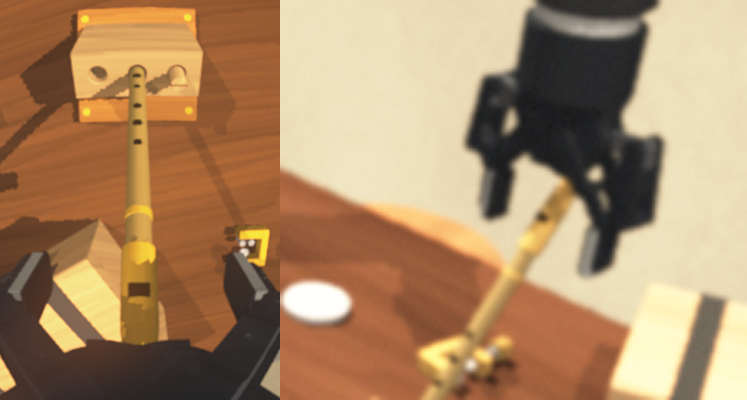

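The whistle is centred between the fingers with no contact, and the wrist part shows its mouthpiece between the pads. I'll close.

Emit:
carry_out(
  targets=[200,0,0,0,0,220,0,0,0,0,255,0,0,0,0,255,0,0,0,0,255,0,0,0,0,255,0,0,0,0,255,0,0,0,0,255,0,0,0,0],
)

```text
t: 11.55
eef_pos: [0.6309, -0.2828, 0.2094]
tool_rot: [0.0, 0.103, 0.995, -0.0]
contact_force: [0.1, -1.8, 0.8]
gripper_width: 0.186
grasp_force: 29.2
```

Emit:
carry_out(
  targets=[255,4,-0.8,7,0,255,6,-1.2,10,0,255,8,-1.6,14,0,255,8,-1.6,14,0,255,8,-1.6,14,0,255,8,-1.6,14,0,255,8,-1.6,14,0,255,8,-1.6,14,0,255,8,-1.6,14,0,255,0,0,0,0,255,0,0,0,0],
)

```text
t: 12.65
eef_pos: [0.6971, -0.2958, 0.3245]
tool_rot: [0.0, 0.103, 0.995, 0.0]
contact_force: [-0.0, -0.1, -1.6]
gripper_width: 0.186
grasp_force: 29.2
```

Run:
```python
from h import *
s=shot('scene','s7.png'); t=shot('side','t7.png')
a=cv2.resize(s['frame'][90:290,180:380],(400,400)); b=cv2.resize(t['frame'][60:260,320:520],(400,400))
cv2.imwrite('pics/c7.png',np.hstack([a,b])[:,:,::-1])
```

```text
(no output)
```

View pics/c7.png

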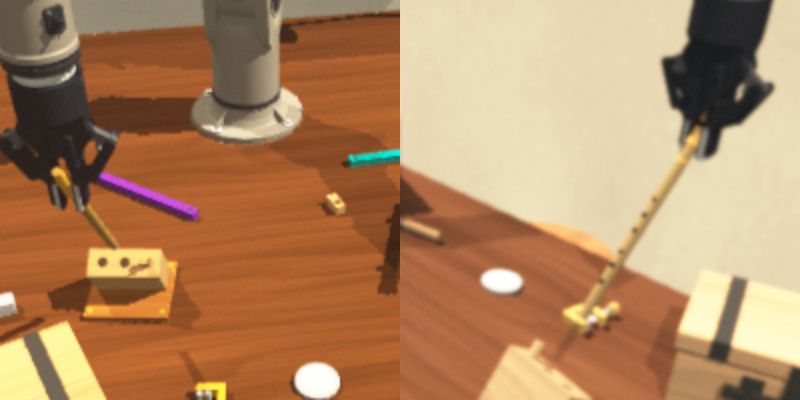

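The whistle is free of its socket: its foot is at about (585,305) in the side part, above and beyond the block. Next I'll carry it to the clear desk area and turn it to -23.4°.

Emit:
carry_out(
  targets=[255,-8,15,0,0,255,-14,30,0,-1,255,-14,30,0,-1.2,255,-14,30,0,-1.2,255,-14,30,0,-1.2,255,-14,30,0,-1.2,255,-14,30,0,-1.2,255,-14,30,0,-1.2,255,-14,30,0,-1.2,255,-14,30,0,-1.2,255,-14,29,-20,-1.2,255,0,0,-40,0,255,0,0,-30,0,255,0,0,-20,0,255,0,0,0,0,255,0,0,0,0],
  newtons=20,
)

```text
t: 14.35
eef_pos: [0.5486, 0.018, 0.2145]
tool_rot: [-0.0, 0.205, 0.979, -0.0]
contact_force: [0.3, 0.1, -0.6]
gripper_width: 0.185
grasp_force: 29.2
```

```bash
cat >> h.py <<'E'
def foot(n='x'):
    d=wcam(); h=cv2.cvtColor(d['frame'],cv2.COLOR_RGB2HSV).astype(int)
    m=((h[:,:,0]>17)&(h[:,:,0]<34)&(h[:,:,1]>110)).astype(np.uint8); m[:,:200]=0; m[:,440:]=0
    k,l,st,c=cv2.connectedComponentsWithStats(m); i=1+np.argmax(st[1:,4]); print('blob',st[i])
    v,u=np.nonzero(l==i); t=v.min(); uv=(u[v<t+3].mean(),float(t)); o=d['o']['eef_pos']
    r0,r=wray(d,*uv); g=o+np.array([0,0,.0187])
    # point on the ray at 0.238 from the grasp point
    f=r0-g; B=f@r; D=B*B-f@f+.238**2
    for x in (-B+np.sqrt(max(D,0)),-B-np.sqrt(max(D,0))):
        p=r0+r*x; w=p-g; print('foot',uv,p.round(4),'tilt',np.degrees(np.arctan2(np.hypot(w[0],w[1]),-w[2])).round(1),'az',np.degrees(np.arctan2(-w[1],-w[0])).round(1))
    print('tcp',o.round(4),'F',d['o']['contact_force'].round(1)); return d
E
python3 -c "
from h import *
d=foot(); cv2.imwrite('pics/w8.png',d['frame'][:,:,::-1])"
```

```text
blob [ 298   47   40  298 6905]
foot (np.float64(317.5), 47.0) [0.4226 0.0744 0.0393] tilt 35.5 az -24.1
foot (np.float64(317.5), 47.0) [0.499  0.0404 0.4649] tilt 166.8 az -24.4
tcp [0.5486 0.018  0.2145] F [ 0.3  0.1 -0.6]
```

The whistle is tilted 35.5° with its foot 39 mm up. I'll set the foot on the desk and start the levelling arc about it.

Emit:
carry_out(
  targets=[255,0,0,-15,0,255,0,0,-15,0,255,0,0,-9,0,255,5,-2,-5,0,255,5,-2,-5,0,255,5,-2,-5,0,255,6,-3,-5,0,255,9,-4,-10,0,255,9,-4,-11,0,255,0,0,0,0],
)

```text
t: 15.4
eef_pos: [0.5878, 0.0001, 0.1319]
tool_rot: [-0.001, 0.205, 0.979, -0.0]
contact_force: [0.0, 0.1, 0.8]
gripper_width: 0.183
grasp_force: 29.8
```

```bash
python3 -c "
from h import *
d=foot()"
```

```text
blob [ 299    0   38  345 8335]
foot (np.float64(318.0), 0.0) [ 0.4256  0.0729 -0.0076] tilt 48.3 az -24.2
foot (np.float64(318.0), 0.0) [0.5561 0.0149 0.386 ] tilt 171.6 az -25.0
tcp [5.878e-01 1.000e-04 1.319e-01] F [0.  0.1 0.8]
```

The whistle is pivoting as intended, already past 48°. I'll continue the arc.

Emit:
carry_out(
  targets=[255,8,-3.5,-11,0,255,8,-3.4,-11,0,255,7,-3,-12,0,255,6,-2.8,-12,0,255,6,-2.5,-13,0,255,5,-2,-13,0,255,4,-1.6,-13,0,255,4,-1.6,-13,0,255,2,-1,-8,0,255,0,0,0,0],
)

```text
t: 16.45
eef_pos: [0.637, -0.0205, 0.0267]
tool_rot: [-0.001, 0.205, 0.979, -0.0]
contact_force: [-1.1, -0.3, 0.2]
gripper_width: 0.181
grasp_force: 25.2
```

Run:
```python
from h import *
s=shot('scene','s9.png'); t=shot('side','t9.png'); print(bot.get_obs()['eef_pos'])
a=cv2.resize(s['frame'][130:290,290:440],(375,400)); b=cv2.resize(t['frame'][130:290,220:390],(425,400))
cv2.imwrite('pics/c9.png',np.hstack([a,b])[:,:,::-1])
```

```text
[ 0.6377787  -0.02016824  0.02830217]
```

View pics/c9.png

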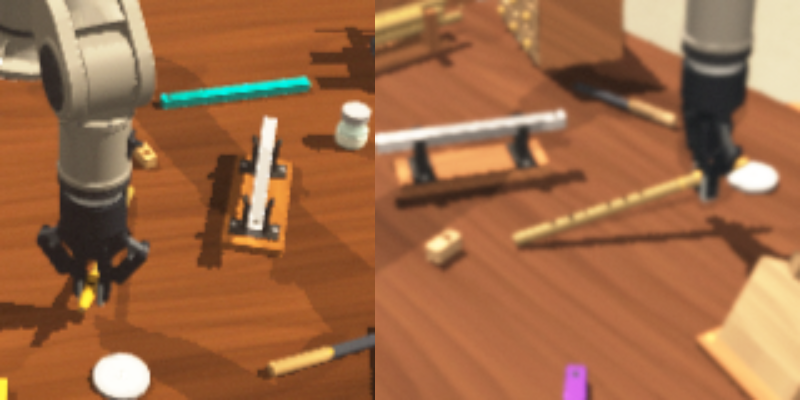

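The whistle lies nearly level with its foot on the desk; in the side part, the foot is at (518,238) and the beak is clear of the gauge. I'll take the last 21 mm down slowly.

Emit:
carry_out(
  targets=[255,0.6,-0.2,-6,0,255,0.5,-0.2,-6,0,255,0.3,-0.1,-5,0,255,0,0,-4,0,255,0,0,0,0,255,0,0,0,0],
)

```text
t: 17.15
eef_pos: [0.6389, -0.0208, 0.0071]
tool_rot: [-0.0, 0.204, 0.979, -0.0]
contact_force: [-0.1, -0.2, -0.3]
gripper_width: 0.184
grasp_force: 24.9
```

Emit:
carry_out(
  targets=[255,0,0,-3,0,255,0,0,0,0,255,0,0,0,0],
)

```text
t: 17.45
eef_pos: [0.6392, -0.0208, 0.0043]
tool_rot: [-0.0, 0.205, 0.979, 0.0]
contact_force: [-0.4, -1.0, 0.6]
gripper_width: 0.182
grasp_force: 24.9
```

Emit:
carry_out(
  targets=[255,0,0,0,0,255,0,0,0,0,255,0,0,5,0,255,0,0,15,0,255,0,0,30,0,255,0,0,40,0,255,0,0,40,0,255,0,0,30,0,255,0,0,0,0,255,0,0,0,0],
  newtons=60,
)

```text
t: 18.45
eef_pos: [0.6397, -0.0209, 0.1659]
tool_rot: [0.001, 0.205, 0.979, 0.0]
contact_force: [-0.1, -0.3, -1.2]
gripper_width: 0.172
grasp_force: 58.4
```

Run:
```python
from h import *
np.set_printoptions(precision=4,suppress=True)
d=wcam(); np.save('pics/w10',d,allow_pickle=True); t=shot('side','t10.png'); o=d['o']; print(o['eef_pos'],o['tool_rot'],o['grasp_force'])
h=cv2.cvtColor(d['frame'],cv2.COLOR_RGB2HSV).astype(int); m=((h[:,:,0]>17)&(h[:,:,0]<34)&(h[:,:,1]>110))
z=o['eef_pos'][2]+.0187
for v in(5,60,120,180,240,290):
    u=[u for u in range(285,350) if m[v,u]]
    if u: print(v,u[0],u[-1],wplane(d,(u[0]+u[-1])/2,v,z),'width',np.linalg.norm(wplane(d,u[0]-.5,v,z)-wplane(d,u[-1]+.5,v,z)))
# side: foot and beak pixels
h=cv2.cvtColor(t['frame'],cv2.COLOR_RGB2HSV).astype(int); m=((h[:,:,0]>14)&(h[:,:,0]<34)&(h[:,:,1]>110)).astype(np.uint8)
n,l,st,c=cv2.connectedComponentsWithStats(m[:, :]); 
for i in range(1,n):
    if st[i,4]>100: print(st[i],c[i])
cv2.imwrite('pics/c10.png',cv2.resize(t['frame'][80:280,220:420],(600,600),interpolation=cv2.INTER_CUBIC)[:,:,::-1])
```

```text
[ 0.6397 -0.0209  0.1659] [0.0012 0.2045 0.9789 0.0002] 58.42166483402252
5 304 332 [0.532  0.0274 0.1846] width 0.011482709895813972
60 304 333 [0.5535 0.0182 0.1846] width 0.011754341288081657
120 303 333 [0.5756 0.0084 0.1846] width 0.012304631298568628
180 303 333 [ 0.5982 -0.0015  0.1846] width 0.012782567150587919
240 304 331 [ 0.6229 -0.0125  0.1846] width 0.012326755616698997
290 301 334 [ 0.6472 -0.0232  0.1846] width 0.016218399088104976
[  0  54  33  50 438] [14.3128 80.1279]
[ 18  92  47   9 127] [43.378 96.189]
[ 269  101   49   51 1064] [285.8177 117.8853]
[ 159  128   96   36 1091] [203.8488 145.736 ]
[273 155  82  25 478] [316.3305 168.1715]
[388 172  40  19 196] [408.9388 179.1173]
[  0 184  41  16 329] [ 14.3374 190.7781]
[244 191  31   7 109] [261.0092 193.7523]
[401 210  29  17 213] [413.6948 216.9061]
[ 454  224  139   75 3411] [520.8625 263.0636]
[350 230  66  67 998] [382.0451 272.5551]
[425 324  48  76 727] [452.912 357.641]
[ 470  348  112   52 1869] [514.2397 380.3804]
```

View pics/c10.png

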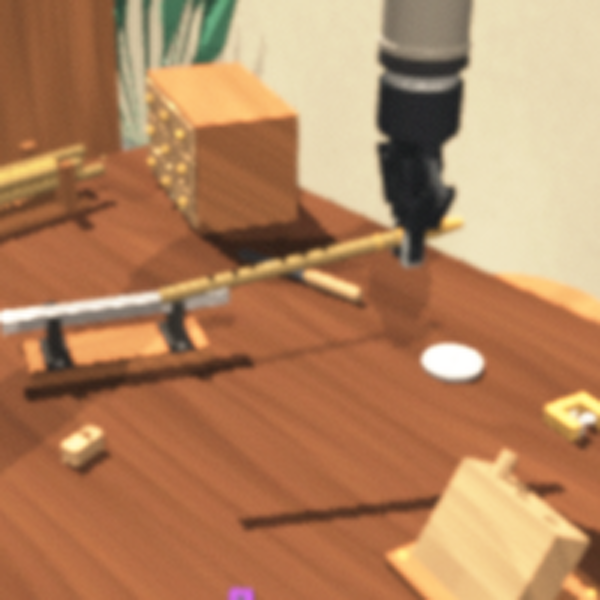

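The whistle is in the air, its foot at about (274,178) and its beak at (373.5,154) in the side image. Now I'll check its tilt and centre, and compute the final shift.

Run:
```python
from h import *
np.set_printoptions(precision=4,suppress=True)
T=ld('side'); p0=np.array([.6397,-.0209,.1846]); a=np.radians(-23.6); e=np.array([np.cos(a),np.sin(a),0]); n=np.array([-e[1],e[0],0])
P=[]
for uv in((274,177.8),(373.5,154.2)):
    o,r=ray(T,*uv); P.append(o+r*((p0-o)@n)/(r@n))
F,B=P; w=B-F; L=np.linalg.norm(w); print(F,B,'L',L,'elev',np.degrees(np.arcsin(w[2]/L)))
mid=F+w*150/292; print('mid',mid,'grip s',np.linalg.norm(p0-F),'shift to bar centre',np.array([.482,.2395])-mid[:2])
```

```text
[0.4266 0.0722 0.162 ] [ 0.6904 -0.0431  0.196 ] L 0.28993400280326237 elev 6.739210317432661
mid [0.5621 0.013  0.1795] grip s 0.2336876240469819 shift to bar centre [-0.0801  0.2265]
```

The length comes out at 290 mm, so the measurement holds, and the elevation is about 6–7°. I'll move it over the bar and measure against the bar there.

Emit:
carry_out(
  targets=[255,-4,12,0,0,255,-8,22,0,0,255,-9,25,0,0,255,-9,25,0,0,255,-9,25,0,0,255,-9,25,0,0,255,-9,25,0,0,255,-9,25,0,0,255,-8,22,0,0,255,-6,20.5,0,0,255,0,0,-12,0,255,0,0,-12,0,255,0,0,-8,0,255,0,0,0,0,255,0,0,0,0,255,0,0,0,0],
  newtons=80,
)

```text
t: 20.15
eef_pos: [0.5597, 0.2053, 0.1326]
tool_rot: [0.0, 0.205, 0.979, 0.0]
contact_force: [-0.5, -0.5, -0.6]
gripper_width: 0.17
grasp_force: 77.9
```

Run:
```python
from h import *
np.set_printoptions(precision=4,suppress=True)
t=shot('side','t11.png'); s=shot('scene','s11.png'); o=bot.get_obs(); print(o['eef_pos'],o['grasp_force'])
a=cv2.resize(s['frame'][150:250,345:445],(320,320),interpolation=cv2.INTER_CUBIC); b=cv2.resize(t['frame'][120:220,190:340],(480,320),interpolation=cv2.INTER_CUBIC)
cv2.imwrite('pics/c11.png',np.hstack([a,b])[:,:,::-1])
h=cv2.cvtColor(t['frame'],cv2.COLOR_RGB2HSV).astype(int)
m=((h[:,:,0]>14)&(h[:,:,0]<34)&(h[:,:,1]>110)).astype(np.uint8); w=((h[:,:,1]<50)&(h[:,:,2]>190)).astype(np.uint8)
for nm,M in(('whistle',m),('bar',w)):
    n,l,st,c=cv2.connectedComponentsWithStats(M)
    for i in range(1,n):
        if st[i,4]>60 and 190<c[i][0]<330 and 120<c[i][1]<220:
            v,u=np.nonzero(l==i); P=[(x,v[u==x].mean(),v[u==x].min()) for x in range(st[i,0],st[i,0]+st[i,2],8)]; print(nm,st[i],np.array(P).round(1).tolist())
```

```text
[0.5597 0.2056 0.1328] 77.88849234580994
whistle [207 104  76  66 504] [[207.0, 167.5, 166.0], [215.0, 166.0, 164.0], [223.0, 164.5, 163.0], [231.0, 162.5, 161.0], [239.0, 160.5, 159.0], [247.0, 158.5, 157.0], [255.0, 156.5, 155.0], [263.0, 155.0, 153.0], [271.0, 129.4, 110.0], [279.0, 148.5, 144.0]]
whistle [ 159  128   96   36 1093] [[159.0, 156.5, 156.0], [167.0, 156.5, 150.0], [175.0, 154.5, 148.0], [183.0, 152.5, 146.0], [191.0, 149.0, 143.0], [199.0, 147.5, 141.0], [207.0, 145.0, 139.0], [215.0, 143.0, 137.0], [223.0, 140.0, 134.0], [231.0, 138.0, 132.0], [239.0, 135.4, 130.0], [247.0, 133.5, 128.0]]
whistle [289 144  13   8  71] [[289.0, 150.0, 149.0], [297.0, 146.5, 144.0]]
whistle [244 190  31  10 189] [[244.0, 193.5, 193.0], [252.0, 194.2, 192.0], [260.0, 194.5, 191.0], [268.0, 193.5, 190.0]]
bar [192 171  12   7  65] [[192.0, 173.5, 172.0], [200.0, 173.5, 171.0]]
bar [220 175  76  13 270] [[220.0, 185.5, 185.0], [228.0, 185.0, 184.0], [236.0, 183.0, 182.0], [244.0, 182.5, 181.0], [252.0, 181.0, 180.0], [260.0, 180.5, 179.0], [268.0, 179.5, 178.0], [276.0, 178.0, 176.0], [284.0, 177.5, 176.0], [292.0, 176.5, 175.0]]
bar [193 179  12  11 107] [[193.0, 183.0, 181.0], [201.0, 184.5, 180.0]]
```

View pics/c11.png

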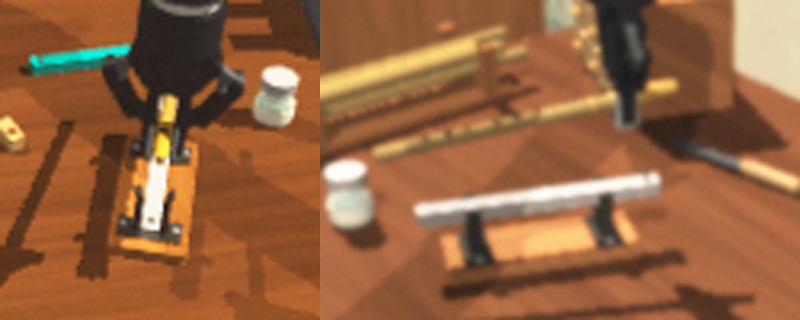

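The whistle hangs over the bar and in line with it. In the side part, its foot is at (375,153) and its beak at (677,86). Now for the precise elevation relative to the bar.

Run:
```python
from h import *
T=ld('side'); a=np.radians(-23.4); e=np.array([np.cos(a),np.sin(a),0]); n=np.array([-e[1],e[0],0]); c=np.array([.482,.2395,0])
def hit(u,v,off=0):
    o,r=ray(T,u,v); p=o+r*((c+n*off-o)@n)/(r@n); return (p-c)@e*1000,p[2]*1000
W=[(207,167.5),(215,166),(223,164.5),(231,162.5),(239,160.5),(247,158.5),(255,156.5),(263,155),(297,146.5)]
P=np.array([hit(*p) for p in W]); k=np.polyfit(P[:,0],P[:,1],1); print(P.round(1).tolist(),'elev',np.degrees(np.arctan(k[0])),'z at mid0',k[1])
B=[(220,184.5),(236,181.5),(252,179.5),(268,177.5),(284,175.5),(292,174.5)]
P=np.array([hit(*p,.009) for p in B]); k=np.polyfit(P[:,0],P[:,1],1); print('bar far top edge',P.round(1).tolist(),np.degrees(np.arctan(k[0])),k[1])
```

```text
[[-148.7, 130.8], [-125.4, 132.6], [-101.8, 134.4], [-77.9, 137.9], [-53.8, 141.5], [-29.4, 145.0], [-4.9, 148.6], [19.8, 150.6], [127.8, 166.3]] elev 7.4791152452882494 z at mid0 148.82736954679595
bar far top edge [[-117.5, 63.6], [-68.2, 66.8], [-18.1, 66.5], [33.2, 66.2], [85.8, 65.8], [112.6, 65.7]] 0.24918925559634225 65.75405983573309
```

The elevation is 7.5°, too close to the 8° limit, because the tube sits about 9 mm above the grasp point in the pads. I'll mend it by laying the whistle flat on the clear desk and regripping it level on the tube.

Emit:
carry_out(
  targets=[255,0,0,20,0,255,5,-15,15,0,255,7,-25,0,0,255,8,-25,0,0,255,8,-25,0,0,255,8,-25,0,0,255,8,-25,0,0,255,8,-25,0,0,255,8,-25,0,0,255,5,-24,0,0,255,0,-13,-20,0,255,0,0,-40,0,255,0,0,-40,0,255,0,0,-30,0,255,0,0,-15,0,255,0,0,-6,0,255,0,0,-6,0,255,0,0,-6,0,255,0,0,0,0,255,0,0,0,0],
  newtons=30,
)

```text
t: 22.25
eef_pos: [0.6248, -0.0212, 0.0052]
tool_rot: [0.001, 0.205, 0.979, 0.0]
contact_force: [-0.0, -0.3, 0.0]
gripper_width: 0.168
grasp_force: 78.0
```

Emit:
carry_out(
  targets=[205,0,0,-1,0,195,0,0,0,0,180,0,0,0,0,165,0,0,0,0,150,0,0,0,0,150,0,0,0,0,150,0,0,0,0,150,0,0,0,0],
  newtons=30,
)

```text
t: 23.05
eef_pos: [0.6242, -0.0213, 0.0033]
tool_rot: [-0.0, 0.204, 0.979, 0.0]
contact_force: [0.8, -0.5, 0.6]
gripper_width: 0.413
grasp_force: 0.0
```

Run:
```python
from h import *
np.set_printoptions(precision=4,suppress=True)
d=wcam(); t=shot('side','t12.png'); print(d['o']['eef_pos'])
h=cv2.cvtColor(d['frame'],cv2.COLOR_RGB2HSV).astype(int); m=((h[:,:,0]>15)&(h[:,:,0]<34)&(h[:,:,1]>110))
for v in(5,60,120,180,220,250,280,310):
    u=[u for u in range(285,350) if m[v,u]]
    if u: print(v,u[0],u[-1],wplane(d,(u[0]+u[-1])/2,v,.007),'w',np.linalg.norm(wplane(d,u[0]-.5,v,.013)-wplane(d,u[-1]+.5,v,.013)))
h=cv2.cvtColor(t['frame'],cv2.COLOR_RGB2HSV).astype(int); m=((h[:,:,0]>14)&(h[:,:,0]<34)&(h[:,:,1]>110)).astype(np.uint8)
n,l,st,c=cv2.connectedComponentsWithStats(m)
for i in range(1,n):
    if st[i,4]>40 and 240<c[i][0]<400 and 170<c[i][1]<260:
        v,u=np.nonzero(l==i); x0,x1=u.min(),u.max(); print(st[i],'ends',plane(T:=t,x0,v[u==x0].mean(),.0065),plane(t,x1,v[u==x1].mean(),.0065))
```

```text
[ 0.6242 -0.0213  0.0033]
5 304 333 [0.512  0.0293 0.007 ] w 0.012768077058504851
60 304 333 [0.5361 0.0188 0.007 ] w 0.012627938327701751
120 304 333 [0.5609 0.0079 0.007 ] w 0.012786325292784206
180 304 332 [ 0.5861 -0.0033  0.007 ] w 0.012833340591346718
220 305 332 [ 0.6043 -0.011   0.007 ] w 0.012897113799265496
250 301 335 [ 0.619  -0.0177  0.007 ] w 0.01676754675981791
280 302 334 [ 0.6352 -0.0248  0.007 ] w 0.01657674255414316
310 304 333 [ 0.6537 -0.0326  0.007 ] w 0.01595819098460719
[322 171  16   8  62] ends [0.7557 0.239  0.0065] [0.7763 0.1814 0.0065]
[244 191  29   7  87] ends [0.4538 0.2866 0.0065] [0.5261 0.231  0.0065]
[355 209  11   8  61] ends [ 0.6498 -0.0282  0.0065] [ 0.6796 -0.0421  0.0065]
[271 211  77  19 403] ends [0.4127 0.0779 0.0065] [ 0.627  -0.0164  0.0065]
[241 222  13  13  63] ends [0.3396 0.1202 0.0065] [0.3803 0.1213 0.0065]
```

The whistle lies flat: foot at (0.413, 0.078), beak at (0.680, -0.042), length 293 mm. I'll slide back 60 mm to near the balance point and grip the tube.

Emit:
carry_out(
  targets=[150,-11,4.8,0,0,150,-11,4.8,0,0,150,-11,4.8,0,0,150,-11,4.8,0,0,150,-11,4.8,0,0,150,0,0,0,0,180,0,0,0,0,200,0,0,0,0,220,0,0,0,0,255,0,0,0,0,255,0,0,0,0,255,0,0,0,0,255,0,0,0,0],
  newtons=50,
)

```text
t: 24.45
eef_pos: [0.5699, 0.0025, 0.0036]
tool_rot: [0.001, 0.205, 0.979, 0.0]
contact_force: [1.2, -0.6, 2.6]
gripper_width: 0.12
grasp_force: 48.8
```

Emit:
carry_out(
  targets=[255,0,0,5,0,255,0,0,15,0,255,0,0,30,0,255,0,0,40,0,255,0,0,40,0,255,0,0,30,0,255,0,0,0,0,255,0,0,0,0],
)

```text
t: 25.25
eef_pos: [0.5692, 0.0028, 0.1645]
tool_rot: [0.001, 0.204, 0.979, 0.0]
contact_force: [-0.3, 0.3, -1.2]
gripper_width: 0.125
grasp_force: 48.8
```

Run:
```python
from h import *
t=shot('side','t13.png'); o=bot.get_obs(); p0=o['eef_pos']; print(p0,o['gripper_width'],o['grasp_force'])
a=np.radians(-23.9); e=np.array([np.cos(a),np.sin(a),0]); n=np.array([-e[1],e[0],0])
h=cv2.cvtColor(t['frame'],cv2.COLOR_RGB2HSV).astype(int); m=((h[:,:,0]>14)&(h[:,:,0]<34)&(h[:,:,1]>110)).astype(np.uint8)
k,l,st,c=cv2.connectedComponentsWithStats(m); A=[]
for i in range(1,k):
    if st[i,4]>40 and 240<c[i][0]<400 and 130<c[i][1]<230:
        v,u=np.nonzero(l==i); Q=[]
        for x in range(u.min(),u.max()+1):
            r0,r=ray(t,x,v[u==x].mean()); q=r0+r*((p0-r0)@n)/(r@n); Q.append(((q-p0)@e*1000,q[2]*1000))
        Q=np.array(Q); print(st[i],Q[0].round(1),Q[-1].round(1),np.degrees(np.arctan(np.polyfit(Q[:,0],Q[:,1],1)[0])) if len(Q)>15 else '')
```

```text
[0.56842694 0.00271037 0.16318908] 0.1247840248091245 48.812461495399475
[338 161  33  10 174] [ 21.4 168.9] [118.5 168.8] 0.002127724612380687
[268 167  72  13 349] [-174.7  172.9] [ 26.2 135.2] -5.6513791121439185
[244 190  31   9 151] [-240.7  130.1] [-161.2  111.2] -11.758068010578086
[241 222  13  12  61] [-257.9   18.6] [-223.9   28.9]
```

The whistle is now level within about 1° and gripped 174 mm from the foot. I'll move it over the bar.

Emit:
carry_out(
  targets=[255,-4,12,0,0,255,-6,22,0,0,255,-7,25,0,0,255,-7,25,0,0,255,-7,25,0,0,255,-7,25,0,0,255,-7,25,0,0,255,-7,25,0,0,255,-7,23,0,0,255,-6,20,0,0,255,0,0,-15,0,255,0,0,-18,0,255,0,0,-14,0,255,0,0,-6,0,255,0,0,0,0,255,0,0,0,0,255,0,0,0,0,255,0,0,0,0],
)

```text
t: 27.1
eef_pos: [0.5047, 0.2298, 0.111]
tool_rot: [0.001, 0.205, 0.979, 0.0]
contact_force: [-1.0, -0.2, -1.3]
gripper_width: 0.125
grasp_force: 48.8
```

Run:
```python
from h import *
t=shot('side','t14.png'); s=shot('scene','s14.png'); o=bot.get_obs(); print(o['eef_pos'],o['tool_rot'],o['grasp_force'])
a=np.radians(-23.4); e=np.array([np.cos(a),np.sin(a),0]); n=np.array([-e[1],e[0],0]); c0=np.array([.482,.2395,0])
h=cv2.cvtColor(t['frame'],cv2.COLOR_RGB2HSV).astype(int)
for nm,m,off in(('whistle',(h[:,:,0]>14)&(h[:,:,0]<34)&(h[:,:,1]>110),0),('bar',(h[:,:,1]<50)&(h[:,:,2]>190),0)):
  k,l,st,c=cv2.connectedComponentsWithStats(m.astype(np.uint8))
  for i in range(1,k):
    if st[i,4]>40 and 195<c[i][0]<330 and 150<c[i][1]<200:
        v,u=np.nonzero(l==i); Q=[]
        for x in range(u.min(),u.max()+1):
            r0,r=ray(t,x,np.median(v[u==x])); q=r0+r*((c0-r0)@n)/(r@n); Q.append(((q-c0)@e*1000,q[2]*1000))
        Q=np.array(Q); print(nm,st[i],Q[::9].round(0).astype(int).tolist())
a=cv2.resize(s['frame'][150:250,345:445],(320,320),interpolation=cv2.INTER_CUBIC); b=cv2.resize(t['frame'][120:220,190:340],(480,320),interpolation=cv2.INTER_CUBIC)
cv2.imwrite('pics/c14.png',np.hstack([a,b])[:,:,::-1])
# wrist: whistle line and bar line sideways
d=wcam(); h=cv2.cvtColor(d['frame'],cv2.COLOR_RGB2HSV).astype(int); m=((h[:,:,0]>15)&(h[:,:,0]<34)&(h[:,:,1]>110))
for v in(30,100,180):
    u=[u for u in range(285,350) if m[v,u]]
    if u: p=wplane(d,(u[0]+u[-1])/2,v,.116)-c0; print(v,'side offset mm',p@n*1000,'along',p@e*1000)
```

```text
[0.5045115  0.22979991 0.11081669] [3.72719730e-04 2.04579853e-01 9.78849762e-01 2.96080615e-04] 48.82983684539795
whistle [271 158  32   8 174] [[43, 117], [72, 120], [101, 118], [131, 118]]
whistle [207 163  56  11 214] [[-150, 119], [-124, 117], [-98, 116], [-71, 117], [-44, 117], [-16, 116], [12, 118]]
whistle [244 190  31  10 210] [[-48, 25], [-20, 15], [9, 12], [39, 13]]
bar [192 171  12   7  66] [[-193, 117], [-168, 115]]
bar [220 175  76  13 278] [[-118, 65], [-91, 64], [-63, 65], [-35, 65], [-7, 64], [22, 65], [51, 65], [80, 64], [110, 63]]
bar [193 179  12  11 108] [[-195, 85], [-170, 78]]
30 side offset mm 1.8816534555953224 along -85.99515031928833
100 side offset mm 1.970113012993227 along -54.14874776987409
180 side offset mm 1.39077351186698 along -17.95234820025898
```

The whistle is level (z about 117 mm along its length), centred (foot at -150 mm) and about 2 mm off sideways. The bar is undisturbed in the forks, so I'll hand in.

```bash
python3 -c "
from station import bot
print(bot.hand_in())"
```

```text
the job is handed in; nothing more can be done
None
```

The steel bar rests centred in both forks, and I handed in holding the whistle level and in line about 50 mm above it, touching nothing but the gripper; hand-in returned no verdict.

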